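# Load the wash tray with three machined parts

## Task

Load the round steel collet nut, the brass hexagon nut and the aluminium vice jaw into the open-fronted blue wash tray, sliding each across the bench and in over the lip instead of lifting it. The jaw stands on edge: tip it over so that it lies flat with its red-painted face up. Leave all three lying flat on the tray's floor, fully inside, and do not disturb anything else on the bench.

Things in the scene. Friction and masses are not known exactly. Their poses are not given: they have to be found in the camera images.
- tray: Wash tray fixed to the bench at the robot's left: blue walls at the back and both sides, 45 mm high, 4 mm thick; open front, looking roughly to the robot's right. Steel floor with dark ribs, 140 mm deep (x -70 to +70) by 260 mm wide (y -130 to +130), 3 mm thick. Origin: centre of the floor, at bench level; +x points from the open front to the back wall, y along the width, z up.
- tray_floor (a point): Centre of the tray floor's upper face, 3 mm above the bench; axes as the tray's.
- tray_lip (a point): Foot of the tray's sloped steel lip, at bench level, middle of its width, 100 mm in front of the tray's centre. The lip is 30 mm long and climbs 3 mm to the floor's front edge, so that parts slide on over it. Axes as the tray's.
- collet_nut: Round steel collet nut with six dark notches in its rim: 60 mm outside diameter, 36 mm bore, 26 mm high, about 0.4 kg, lying flat on the bench. Origin: centre of its underside, z up.
- hex_nut: Large brass hexagon nut: 54 mm across flats (62 mm across corners), 28 mm high, about 0.45 kg, lying flat, dark centre. Origin: centre of its underside, z up.
- jaw: Aluminium vice jaw, block 26 x 70 x 60 mm, two dark bolt holes through the 26 mm, about 0.3 kg. Starts on edge, 60 mm tall. One of its two 70 x 60 mm faces is red, the paint running 10 mm onto the top edge; the other is bare. Origin: block's centre; +x points out of the red face, y along the 70, z along the 60 (up at the start). Pushed near the top of the red face it tips and lands red up.
- wrench: Steel wrench 170 mm long lying at the far right of the bench; bystander. Origin near its middle, on its underside.
- screwdriver: Screwdriver 180 mm long lying near the robot on the right; bystander. Origin near its middle, on its underside.
- oil_bottle: Yellow plastic bottle with a red cap, 60 mm diameter, 150 mm tall, beyond the work area; bystander. Origin: centre of its underside, z up.
- collet_a: Small steel collet, a cone 30 mm diameter and 31 mm tall standing on its narrow end, on the robot's side of the work area; bystander. Origin: centre of its underside, z up.
- collet_b: Small dark collet, a cone 35 mm diameter and 34 mm tall standing on its narrow end, beyond the work area; bystander. Origin: centre of its underside, z up.
- cup: Green cup, 72 mm rim, 85 mm tall, at the robot's right; bystander. Origin: centre of its underside, z up.
- brush: Brush 170 mm long lying at the right of the work area; bystander. Origin near its middle, on its underside.
There are look-alikes about, which are no part of the job. What is meant by the hex_nut is not purple, and is the smaller of those in its own colour.

How it is judged:
At the end, for the whole second after the job is handed in: All three parts lie at rest on the tray's floor between its walls, each centre at least 28 mm behind the floor's front edge (the top of the lip), the two nuts flat within 0.15 rad, and the jaw flat with its red face up within 0.15 rad (x of collet_nut in the frame of tray_floor between -0.042 and 0.07 m and y of collet_nut in the frame of tray_floor between -0.13 and 0.13 m and linear speed of each of collet_nut, hex_nut, jaw below 0.02 m/s and z of each of collet_nut, hex_nut in the frame of tray_floor below 0.006 m and angle between each of collet_nut, hex_nut's own z axis and vertical below 0.15 rad and x of hex_nut in the frame of tray_floor between -0.042 and 0.07 m and y of hex_nut in the frame of tray_floor between -0.13 and 0.13 m and x of jaw in the frame of tray_floor between -0.042 and 0.07 m and y of jaw in the frame of tray_floor between -0.13 and 0.13 m and angle between jaw's own x axis and vertical below 0.15 rad and z of jaw in the frame of tray_floor below 0.02 m); the robot touches nothing.
It fails at once if the steel collet nut or the brass hex nut is lifted more than 25 mm off the bench (height (world z) of any of collet_nut, hex_nut above 0.025 m).
It fails at once if the jaw is lifted: its centre rises above 60 mm (it stands at 30 mm) (height (world z) of jaw above 0.06 m).
It fails at once if one of the other things on the bench is shoved more than 30 mm or tipped over (distance of any of wrench, screwdriver, oil_bottle, collet_a, collet_b, cup, brush from where it was at the start of the episode above 0.03 m or angle between any of oil_bottle, collet_a, collet_b, cup's own z axis and vertical above 0.5 rad).
It also fails if it takes over 67 s, if anything falls off the work surface, if the arm or the gripper's body presses on something with over 40 N, if the wrist force passes 120 N, or if a joint passes its speed limit or range.

## Robot

A 6-joint arm with a two-finger parallel gripper is mounted at the origin on the work surface. World frame = base frame: x ahead of the robot, y to its left, z up, the work surface at z = 0. Lengths are in m, angles in rad, forces in N, time in s.
With the tool pointing down it reaches from about 0.3 to 0.875 m from the base axis. Payload 6.4 kg.
Tool frame: the origin (TCP) lies at the very end of the fingers, on their centre line; the grasp point (between the pads) lies 19 mm behind it (ctrl.tcp_to_grasp is the distance from the TCP to the grasp point, in m); y points along the fingers, z is the direction in which the jaws open and shut, and the axes are right-handed (so a half turn about y gives the same grasp; the last joint's range is limited). The gripper opens to 85 mm and grips with 20 to 120 N. Pads are 22 mm wide; open, the fingers measure 114 mm over their backs; the gripper's body (76 mm by 85 mm) begins 54 mm behind the grasp point. The pads swing forward as they close: fully open they stand 13 mm farther back than shut.
Start: joints at [-1.54, 0.181, 1.607, -0, 1.354, -0.206], TCP at [0.135, -0.559, 0.231] pointing down, gripper open.
Joint ranges: [-2.99, 2.99], [-0.89, 2.07], [0.3, 2.58], [-1.14, 4.28], [0, 2.63], [-3.12, 3.12]. Speed limits (rad/s): [2.57, 2.57, 3.01, 3.14, 3.14, 3.14].

## Interface

Orientations are given as a unit quaternion [x, y, z, w].
In Python, from bench import ctrl, eyes, workorder gives the robot as it stands. The module is installed in compiled form; this text tells all that it offers. Calls block until the motion is done:
- ctrl.move_ptp(position, orientation): joint-space move of the TCP to a pose.
- ctrl.move_l(position, orientation=None, feed=0.15): straight line of the TCP; orientation=None keeps the orientation; feed is the mean speed in m/s.
- ctrl.set_joints(angles): joint-space move.
- ctrl.move_gripper(opening): finger opening in m; the grip force is fixed at half the most; returns when the fingers have stopped.
- ctrl.dwell(seconds).
- ctrl.inverse_kinematics(position, orientation): joint angles nearest the present ones, or None.
- ctrl.state(): the state.
- eyes.read_camera(name): name is "scene" or "side" or "wrist"; returns (picture, depth): 400x640x3 uint8, red, green, blue; 400x640 float32, m along the optical axis (not along the pixel's ray), 0 where there is no reading.
- eyes.calibration(name): a dict with "K" (3x3 intrinsics, pixels), "view" (4x4, takes a point from world to camera coordinates). Camera axes: x right, y up, looking along -z (the intrinsics and any distortion apply to the point x, -y, -z); pixel columns grow to the right and rows downward; lengths in m; the calibration is good to about 2 mm. A picture is of the moment at which its call begins: read the wrist's pose just before it. calibration takes no time and is no camera call; for the wrist camera it gives the pose at the moment of the call.
A pose or a line that the arm cannot do raises ctrl.MotionError and nothing moves.
- workorder.finish_job(): hands the job in, once; it reports no verdict.
The state is a dict: "time": time; "joints": joint angles; "dq": joint speeds; "tau": joint torques, N m; "eef_pos": TCP position; "tcp_rot": TCP orientation; "wrist_force": force on the tool from outside, world axes, zero at the start; "torque": the same for the moment, N m; "opening": finger opening in m.
Only numpy, scipy, OpenCV 4.12 (cv2) and the standard library are available. Lean on these libraries where they do the work, as an engineer would, in place of code of your own. Each camera call takes 0.05 s, during which the arm holds its last target.

## Working session

There is one attempt and no reset: what is moved stays moved. The work goes in short steps, each a Python script; the robot and the scene stay as the last script left them, time stands still between calls to the robot, and variables do not carry over. Pictures are saved under pics/ and viewed, and the job is handed in when it is done.

```bash
mkdir -p pics; ls; python3 - <<'E'
from bench import ctrl, eyes
import cv2,numpy as np
for n in("scene","side","wrist"):
    c=eyes.calibration(n); p,d=eyes.read_camera(n)
    cv2.imwrite(f"pics/{n}0.png",p[:,:,::-1]); np.savez(f"{n}0.npz",p=p,d=d,K=c["K"],view=c["view"])
    print(n,c.keys(),np.round(c["K"],1).tolist(),np.round(c["view"],3).tolist(),(d>0).mean())
s=ctrl.state();print(s["time"],s["tcp_rot"],ctrl.tcp_to_grasp)
E
```

```text
pics
scene dict_keys(['K', 'view']) [[430.0, 0.0, 313.8], [0.0, 430.0, 204.1], [0.0, 0.0, 1.0]] [[0.353, 0.935, -0.017, -0.125], [-0.678, 0.268, 0.685, 0.35], [0.645, -0.23, 0.729, -1.367], [0.0, 0.0, 0.0, 1.0]] 0.9959375
side dict_keys(['K', 'view']) [[379.7, 0.0, 315.5], [0.0, 379.7, 199.0], [0.0, 0.0, 1.0]] [[-0.991, -0.13, -0.018, 0.535], [0.071, -0.645, 0.761, -0.126], [-0.11, 0.753, 0.649, -1.068], [0.0, 0.0, 0.0, 1.0]] 0.9961015625
wrist dict_keys(['K', 'view']) [[355.2, 0.0, 313.7], [0.0, 355.2, 202.7], [0.0, 0.0, 1.0]] [[0.235, -0.972, -0.002, -0.574], [0.932, 0.226, -0.282, 0.038], [0.274, 0.065, 0.959, -0.379], [0.0, 0.0, 0.0, 1.0]] 0.996015625
0.15 [-0.08346439  0.70265383 -0.70166117  0.08356372] 0.0187
```

View pics/scene0.png

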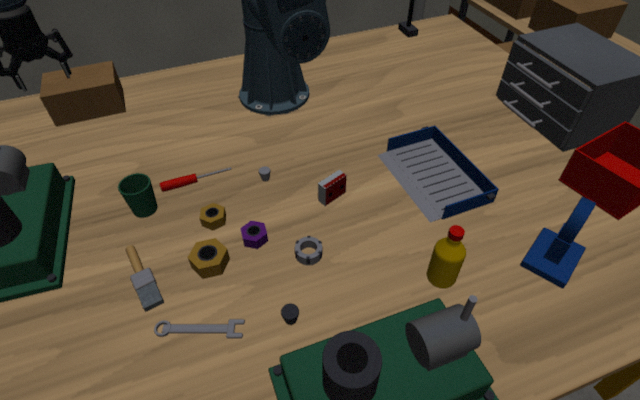

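View pics/side0.png

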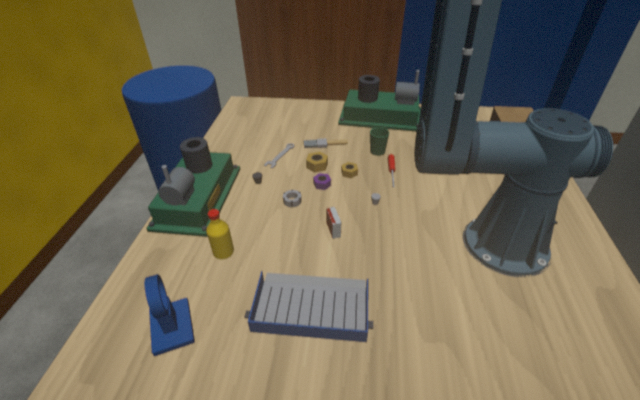

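View pics/wrist0.png

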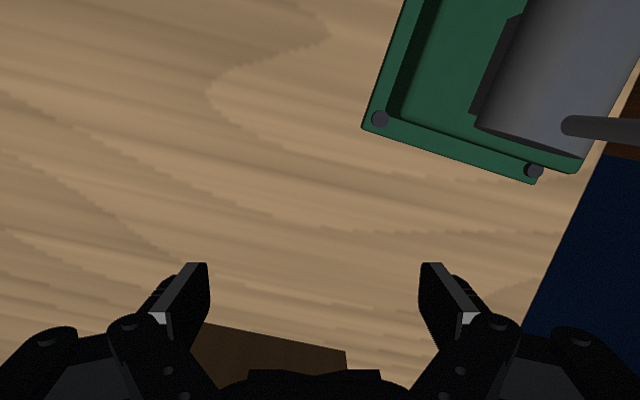

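The scene picture shows the small brass nut, which is the target, at (213,214). The larger brass nut is at (208,257) and the purple one at (254,234). The collet nut is at (308,249) and the jaw at (332,187), with its red face toward the tray. The tray is around (438,172). Next I'll measure all of these.

```bash
cat > h.py <<'E'
import numpy as np,cv2
def cloud(p,d,K,view):
    v,u=np.mgrid[:d.shape[0],:d.shape[1]]
    x=(u-K[0,2])/K[0,0]*d;y=-(v-K[1,2])/K[1,1]*d
    c=np.stack([x,y,-d,np.ones_like(d)],-1)
    return (c@np.linalg.inv(view).T)[...,:3]
def load(n):
    z=np.load(n);return z["p"],z["d"],z["K"],z["view"]
E
python3 - <<'E'
from h import *
for n in("scene0","side0"):
    p,d,K,V=load(n+".npz");W=cloud(p,d,K,V)
    m=(W[...,2]>.008)&(W[...,2]<.2)&(d>0)&(W[...,0]>.15)&(W[...,0]<.95)&(abs(W[...,1])<.6)
    tab=(abs(W[...,2])<.006)
    print(n,"table z median",np.median(W[...,2][(abs(W[...,2])<.02)&(abs(W[...,1])<.3)]))
    k,L,S,C=cv2.connectedComponentsWithStats(m.astype(np.uint8),connectivity=4)
    for i in range(1,k):
        if S[i,4]<40: continue
        P=W[L==i];col=np.median(p[L==i],0)
        top=P[P[:,2]>np.percentile(P[:,2],97)-.004]
        r=cv2.minAreaRect((top[:,:2]*1000).astype(np.float32))
        print(i,np.round(C[i]),S[i,4],col,"z%.3f"%np.percentile(P[:,2],97),"min",np.round(P.min(0),3)[:2],"max",np.round(P.max(0),3)[:2],"top rect",np.round(r[0],0),np.round(r[1],0),round(r[2]))
E
```

```text
scene0 table z median -0.0005185155177013234
1 [534.  76.] 224 [67.5 65.  66. ] z0.168 min [0.357 0.573] max [0.488 0.599] top rect [424. 585.] [ 25. 127.] 88
2 [526.  96.] 211 [69. 67. 67.] z0.110 min [0.357 0.573] max [0.486 0.6  ] top rect [423. 586.] [ 26. 126.] 89
3 [519. 114.] 193 [83. 77. 69.] z0.051 min [0.358 0.574] max [0.487 0.6  ] top rect [421. 586.] [126.  26.] 1
4 [451. 167.] 2027 [ 8. 18. 36.] z0.045 min [0.368 0.195] max [0.661 0.349] top rect [516. 272.] [271. 148.] 2
5 [579. 215.] 5692 [43. 14. 30.] z0.166 min [0.633 0.284] max [0.898 0.6  ] top rect [833. 354.] [26. 55.] 29
8 [264. 173.] 125 [89. 85. 82.] z0.032 min [ 0.352 -0.154] max [ 0.383 -0.125] top rect [ 366. -139.] [28. 28.] 16
9 [184. 180.] 432 [103.5  16.   11. ] z0.026 min [ 0.302 -0.392] max [ 0.33  -0.214] top rect [ 315. -347.] [21. 87.] 3
10 [331. 187.] 646 [48. 20. 19.] z0.061 min [ 0.465 -0.042] max [0.513 0.032] top rect [489.  -5.] [28. 70.] 20
11 [138. 194.] 1182 [12. 27. 19.] z0.085 min [ 0.322 -0.472] max [ 0.398 -0.402] top rect [ 362. -438.] [72. 69.] 53
13 [212. 215.] 504 [81. 64. 31.] z0
[... 1770 characters left out ...]
] 46
32 [322. 180.] 227 [ 97.  69. 100.] z0.032 min [ 0.517 -0.242] max [ 0.576 -0.182] top rect [ 546. -211.] [57. 55.] 7
33 [292. 197.] 247 [119. 114. 111.] z0.030 min [ 0.601 -0.148] max [ 0.66  -0.082] top rect [ 630. -115.] [55. 60.] 11
34 [375. 197.] 83 [135. 131. 124.] z0.035 min [ 0.353 -0.152] max [ 0.381 -0.119] top rect [ 368. -134.] [27. 24.] 49
36 [333. 221.] 348 [123. 107. 100.] z0.064 min [ 0.464 -0.04 ] max [0.511 0.036] top rect [488.  -2.] [26. 72.] 21
37 [304. 323.] 1732 [61. 64. 77.] z0.048 min [0.367 0.2  ] max [0.659 0.352] top rect [516. 275.] [267. 146.] 1
38 [167. 317.] 2580 [ 45.  73. 119.] z0.170 min [0.762 0.289] max [0.895 0.434] top rect [829. 362.] [26. 43.] 30
```

```bash
python3 - <<'E'
from h import *
for n,box in(("scene0",(300,160,370,220)),("side0",(310,190,360,250))):
    p,d,K,V=load(n+".npz");W=cloud(p,d,K,V)
    q=p.astype(int);red=(q[...,0]>2*q[...,1])&(q[...,0]>2*q[...,2])&(q[...,0]>40)
    u0,v0,u1,v1=box;s=np.zeros_like(red);s[v0:v1,u0:u1]=1
    P=W[red&s];f=P[(P[:,2]<.05)&(P[:,2]>.01)];c=f.mean(0);_,_,vt=np.linalg.svd(f-c)
    print(n,"red centre",c,"normal",vt[2],"angle",np.degrees(np.arctan2(vt[2][1],vt[2][0])))
    # tray walls
    m=(W[...,2]>.030)&(W[...,2]<.06)&(W[...,0]>.34)&(W[...,0]<.70)&(W[...,1]>.17)&(W[...,1]<.38)
    T=W[m];b=T[T[:,1]>.335];k=np.polyfit(b[:,0],b[:,1],1);print("back wall",k,np.degrees(np.arctan(k[0])))
    for lo,hi in((.36,.4),(.63,.68)):
        w=T[(T[:,0]>lo)&(T[:,0]<hi)&(T[:,1]<.325)&(T[:,1]>.21)]
        k=np.polyfit(w[:,1],w[:,0],1);print("side wall x=",k,w[:,0].min(),w[:,0].max(),len(w),T[(T[:,0]>lo)&(T[:,0]<hi)][:,1].min())
    # hex
    H=(W[...,2]>.024)&(W[...,2]<.04)&(abs(W[...,0]-.458)<.045)&(abs(W[...,1]+.29)<.045)
    xy=W[H][:,:2]*1000
    best=[(np.ptp(xy@[np.cos(a),np.sin(a)]),np.degrees(a)) for a in np.radians(np.arange(60,121,5))]
    print("hex ptp",[(round(float(x)),round(float(y))) for x,y in best])
p=np.vstack([cv2.resize(load("scene0.npz")[0][150:290,180:380],(800,560),interpolation=cv2.INTER_CUBIC)])
cv2.imwrite("pics/crop.png",np.clip(p[:,:,::-1].astype(int)*2,0,255))
E
```

```text
scene0 red centre [ 0.50041602 -0.00216753  0.03192724] normal [0.93103295 0.36459744 0.01569572] angle 21.385574364288754
back wall [0.02097572 0.32980924] 1.2016440539503874
side wall x= [-0.04448175  0.39643326] 0.36798104442352775 0.38975718622159816 190 0.19481896903353935
side wall x= [0.01271725 0.64641864] 0.6442979228087916 0.6610251540161771 235 0.20301480807820388
hex ptp [(59, 60), (57, 65), (55, 70), (55, 75), (55, 80), (57, 85), (59, 90), (60, 95), (61, 100), (61, 105), (61, 110), (60, 115), (59, 120)]
side0 red centre [nan nan nan] normal [0. 0. 1.] angle 0.0
back wall [0.01831521 0.3365623 ] 1.0492666479406974
side wall x= [-0.10156731  0.40958575] 0.3677624727872627 0.3863334246291592 118 0.19993693186972128
side wall x= [0.00897867 0.64412104] 0.6434558025972695 0.6594314755672003 151 0.20551238397071137
hex ptp [(59, 60), (58, 65), (57, 70), (57, 75), (59, 80), (60, 85), (61, 90), (62, 95), (62, 100), (62, 105), (61, 110), (60, 115), (59, 120)]<stdin>:6: RuntimeWarning: Mean of empty slice.
  ret = um.true_divide(
[ WARN:0@0.347] global loadsave.cpp:1063 imwrite_ Unsupported depth image for selected encoder is fallbacked to CV_8U.
```

View pics/crop.png

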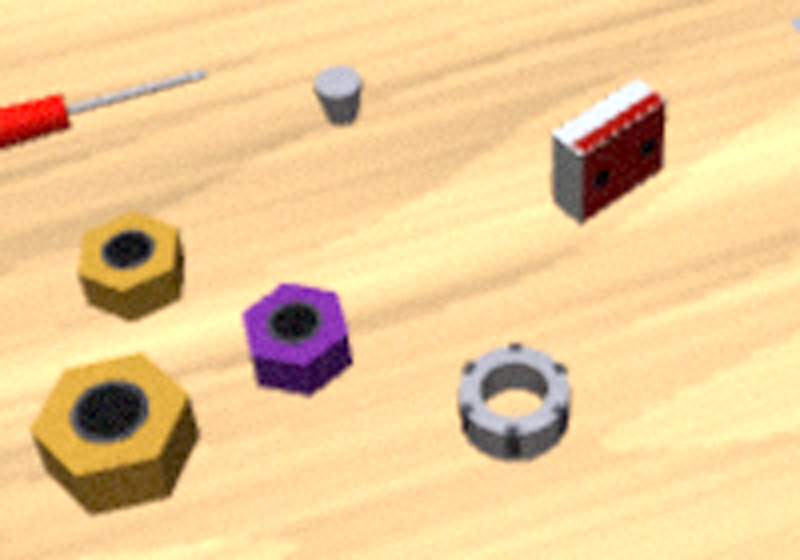

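The crop shows the jaw's red face toward +x (normal about 20.5°). The hex nut's flats are at about 74°. Tipping the jaw now.

```bash
cat >> h.py <<'E'
from scipy.spatial.transform import Rotation as R
def q(deg):
    a=np.radians(deg);y=np.array([0,0,-1.]);z=np.array([np.cos(a),np.sin(a),0]);x=np.cross(y,z)
    return R.from_matrix(np.stack([x,y,z],1)).as_quat()
E
python3 - <<'E'
from h import *
from bench import ctrl,eyes
c=np.array([.4885,-.0035]);n=np.array([np.cos(np.radians(20.5)),np.sin(np.radians(20.5))])
for a in(20.5,200.5,0,180,74,254,90,270):
    print(a,[None if j is None else np.round(j,2).tolist() for j in[ctrl.inverse_kinematics([*(c+.07*n),.2],q(a)),ctrl.inverse_kinematics([.46,-.29,.01],q(a)),ctrl.inverse_kinematics([.53,.27,.01],q(a))]])
E
```

```text
20.5 [[-0.18, 0.17, 1.69, 0.0, 1.29, -0.53], [-0.78, 0.42, 1.82, 0.0, 0.91, -1.14], [0.27, 0.51, 1.68, 0.0, 0.95, -0.09]]
200.5 [[-0.18, 0.17, 1.69, -0.0, 1.29, 2.61], [-0.78, 0.42, 1.82, -0.0, 0.91, 2.0], [0.27, 0.51, 1.68, -0.0, 0.95, 3.06]]
0 [[-0.18, 0.17, 1.69, -0.0, 1.29, -0.18], [-0.78, 0.42, 1.82, -0.0, 0.91, -0.78], [0.27, 0.51, 1.68, -0.0, 0.95, 0.27]]
180 [[-0.18, 0.17, 1.69, -0.0, 1.29, 2.97], [-0.78, 0.42, 1.82, -0.0, 0.91, 2.36], [0.27, 0.51, 1.68, -0.0, 0.95, -2.87]]
74 [[-0.18, 0.17, 1.69, -0.0, 1.29, -1.47], [-0.78, 0.42, 1.82, -0.0, 0.91, -2.07], [0.27, 0.51, 1.68, -0.0, 0.95, -1.02]]
254 [[-0.18, 0.17, 1.69, -0.0, 1.29, 1.67], [-0.78, 0.42, 1.82, -0.0, 0.91, 1.07], [0.27, 0.51, 1.68, -0.0, 0.95, 2.12]]
90 [[-0.18, 0.17, 1.69, -0.0, 1.29, -1.75], [-0.78, 0.42, 1.82, -0.0, 0.91, -2.35], [0.27, 0.51, 1.68, -0.0, 0.95, -1.3]]
270 [[-0.18, 0.17, 1.69, -0.0, 1.29, 1.39], [-0.78, 0.42, 1.82, -0.0, 0.91, 0.79], [0.27, 0.51, 1.68, -0.0, 0.95, 1.84]]
```

```bash
python3 - <<'E'
from h import *
from bench import ctrl,eyes
c=np.array([.4885,-.0035]);n=np.array([np.cos(np.radians(20.5)),np.sin(np.radians(20.5))])
ctrl.move_gripper(0.0)
o=q(20.5)
ctrl.move_ptp([*(c+.06*n),.16],o)
ctrl.move_l([*(c+.055*n),.050],feed=.2)
for s in (.03,.015,.004):
    ctrl.move_l([*(c+s*n),.050],feed=.05); st=ctrl.state(); print(s,np.round(st["wrist_force"],1),np.round(st["eef_pos"],3),st["time"])
for k in("scene","side"):
    V=eyes.calibration(k);p,d=eyes.read_camera(k);np.savez(k+"1.npz",p=p,d=d,K=V["K"],view=V["view"])
a=cv2.resize(load("scene1.npz")[0][120:260,240:440],(400,280));b=cv2.resize(load("side1.npz")[0][150:290,230:430],(400,280))
cv2.imwrite("pics/tip1.png",np.hstack([a,b])[:,:,::-1])
E
```

```text
0.03 [ 0.2 -0.2  0. ] [0.517 0.007 0.05 ] 4.7833
0.015 [-0.3  0.7 -0.1] [0.502 0.002 0.05 ] 5.2333
0.004 [-0.3  0.4  0.6] [ 0.492 -0.002  0.05 ] 5.6
```

View pics/tip1.png

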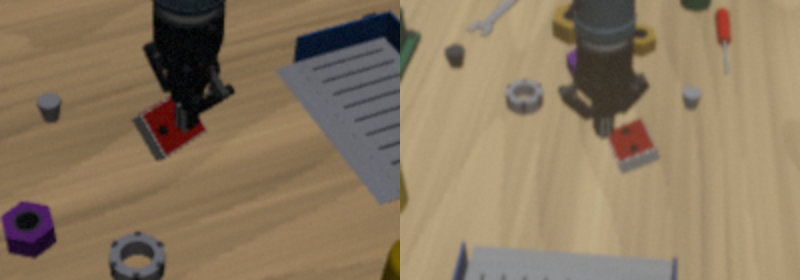

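The jaw has tipped and lies red face up at about (168,130) in the left crop. I'll raise the arm and measure it.

```bash
python3 - <<'E'
from h import *
from bench import ctrl,eyes
e=ctrl.state()["eef_pos"]
ctrl.move_l([e[0]+.0,e[1],.16],feed=.25)
ctrl.move_gripper(0.085)
ctrl.move_l([.448,-.018,.17],feed=.25)
for k in("side","wrist"):
    V=eyes.calibration(k);p,d=eyes.read_camera(k);np.savez(k+"2.npz",p=p,d=d,K=V["K"],view=V["view"])
    K=V["K"];W=cloud(p,d,K,V["view"]);h=cv2.cvtColor(p,cv2.COLOR_RGB2HSV)
    m=(W[...,2]>.012)&(W[...,2]<.04)&(abs(W[...,0]-.45)<.06)&(abs(W[...,1]+.02)<.06)&(h[...,1]>120)&((h[...,0]<8)|(h[...,0]>172))
    t=W[m];r=cv2.minAreaRect((t[:,:2]*1000).astype(np.float32));print(k,r,np.median(t[:,2]))
print(ctrl.state()["time"])
cv2.imwrite("pics/w2.png",load("wrist2.npz")[0][:,:,::-1])
E
```

```text
side ((447.1404724121094, -18.576248168945312), (52.044193267822266, 60.39126968383789), 18.39113426208496) 0.027915014869299593
wrist ((443.0979309082031, -18.437705993652344), (58.15062713623047, 65.68804168701172), 21.355632781982422) 0.026065913079769742
7.5167
```

View pics/w2.png

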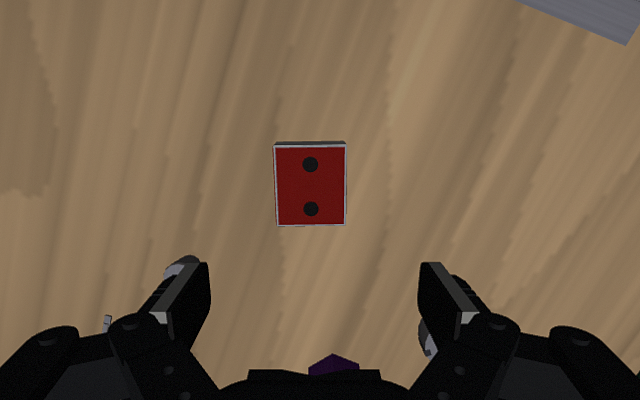

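```bash
cat >> h.py <<'E'
def drag(ctrl,x,y,a,x1,a1,r,y1=.268,via=None,open_=.085,zg=.004,rel=.085):
    st=lambda s:print(s,np.round(ctrl.state()["eef_pos"],4),np.round(ctrl.state()["wrist_force"],1),round(ctrl.state()["opening"],4),ctrl.state()["time"])
    ctrl.move_l([x,y,.06],q(a),feed=.25)
    ctrl.move_l([x,y,zg],feed=.1); st("down")
    ctrl.move_gripper(0.03); st("grip")
    if via is not None: ctrl.move_l([*via,zg],feed=.2)
    ctrl.move_l([x1,.165-r,zg],q(a1),feed=.2); st("at lip")
    ctrl.move_l([x1,.200-r,zg+.0045],feed=.1)
    ctrl.move_l([x1-.0175*(y1-.2+r),y1,zg+.0045],feed=.15); st("in")
    ctrl.move_l([x1-.0175*(y1-.2+r),y1,zg+.0034],feed=.05)
    ctrl.move_gripper(rel); st("rel")
    ctrl.move_l([x1-.0175*(y1-.2+r),y1,.11],feed=.2); st("up")
E
python3 - <<'E'
from h import *
from bench import ctrl,eyes
drag(ctrl,.4455,-.0185,21,.448,1.,.036)
k="scene"
V=eyes.calibration(k);p,d=eyes.read_camera(k);cv2.imwrite("pics/s3.png",p[:,:,::-1])
E
```

```text
down [ 0.4463 -0.0187  0.0047] [-0.8 -0.8  0.1] 0.0853 8.8167
grip [ 0.4463 -0.0187  0.0051] [-0.6  1.1  6.8] 0.0588 9.175
at lip [0.449  0.1301 0.0051] [-0.1  3.5  5.4] 0.0587 10.0667
in [0.4459 0.2673 0.0082] [-0.8 -0.7 -2.6] 0.0589 11.4083
rel [0.4464 0.2678 0.0074] [-0.   0.6 -0.2] 0.0849 12.0417
up [0.4456 0.2678 0.1092] [ 0.7 -0.7 -0.7] 0.0849 12.7083
```

View pics/s3.png

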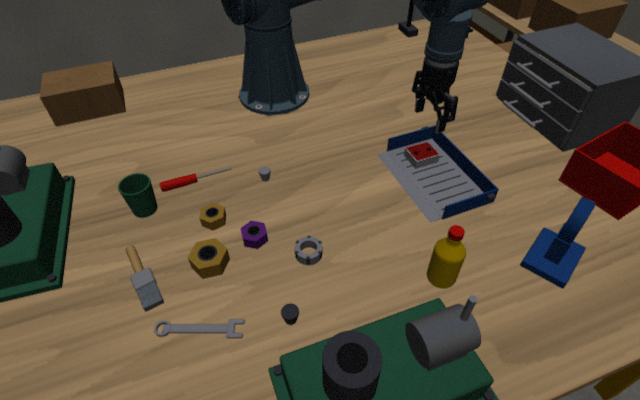

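The jaw is in the tray at (421,153), red face up. Next is the collet nut.

```bash
python3 - <<'E'
from h import *
from bench import ctrl,eyes
ctrl.move_ptp([.6305,-.1165,.13],q(90))
drag(ctrl,.6305,-.1165,90,.610,91.,.031,y1=.264)
k="scene"
V=eyes.calibration(k);p,d=eyes.read_camera(k);cv2.imwrite("pics/s4.png",p[:,:,::-1])
E
```

```text
down [ 0.6308 -0.1166  0.0042] [ 0.9 -1.  -0.5] 0.085 15.825
grip [ 0.6316 -0.1169  0.0055] [-0.3  0.6  5.6] 0.0571 16.2
at lip [0.6112 0.1347 0.0055] [-0.5  1.7  6.9] 0.0569 17.6083
in [0.6085 0.2636 0.0086] [-0.7  1.8 -0.5] 0.0569 18.8917
rel [0.6085 0.2636 0.0074] [-0.   0.7 -0.2] 0.0848 19.5417
up [0.6076 0.2638 0.1091] [ 0.4  0.3 -0.8] 0.0848 20.2083
```

View pics/s4.png

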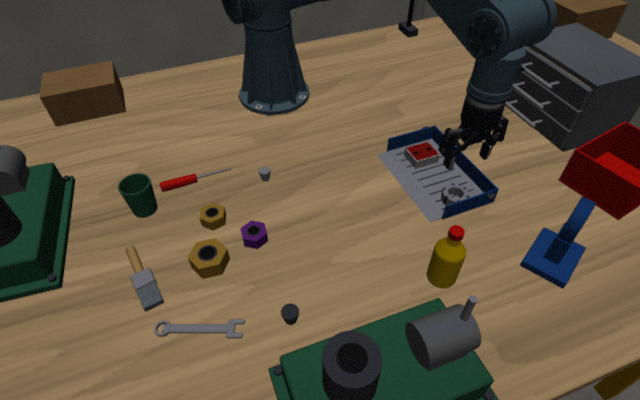

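The collet nut is in the tray at (453,194). Now the hex nut.

```bash
python3 - <<'E'
from h import *
from bench import ctrl,eyes
ctrl.move_ptp([.4577,-.289,.13],q(74))
drag(ctrl,.4577,-.289,74,.530,78.,.031,y1=.264,via=(.458,-.09))
e=ctrl.state()["eef_pos"]
ctrl.move_l([.48,.05,.2],feed=.3)
for k in("scene","side"):
    V=eyes.calibration(k);p,d=eyes.read_camera(k);np.savez(k+"5.npz",p=p,d=d,K=V["K"],view=V["view"]);cv2.imwrite(f"pics/{k}5.png",p[:,:,::-1])
    W=cloud(p,d,V["K"],V["view"])
    m=(W[...,2]>.02)&(W[...,2]<.037)&(W[...,0]>.4)&(W[...,0]<.637)&(W[...,1]>.21)&(W[...,1]<.325)
    n,L,S,C=cv2.connectedComponentsWithStats(m.astype(np.uint8),connectivity=4)
    for i in range(1,n):
        if S[i,4]>60:
            P=W[L==i]; r=cv2.minAreaRect((P[P[:,2]>.025][:,:2]*1000).astype(np.float32)); f=P[P[:,2]>.025]
            A=np.c_[f[:,:2],np.ones(len(f))];g=np.linalg.lstsq(A,f[:,2],rcond=None)[0]
            print(k,np.round(r[0]),np.round(r[1]),"z",np.median(f[:,2]),"tilt",g[:2])
E
```

```text
down [ 0.4581 -0.2894  0.0046] [-0.3  0.3  0.2] 0.085 23.4583
grip [ 0.4583 -0.2894  0.005 ] [-0.3  0.5  5.6] 0.0527 23.8583
at lip [0.5307 0.1347 0.005 ] [-0.8  0.8  8. ] 0.0527 26.325
in [0.5281 0.2633 0.0082] [ 0.1  0.3 -4.7] 0.0526 27.6083
rel [0.5286 0.264  0.0075] [ 0.1 -0.3 -0.6] 0.085 28.2833
up [0.5277 0.2638 0.1092] [ 0.3 -0.5 -1.2] 0.0847 28.95
scene [448. 264.] [71. 64.] z 0.028344422680856463 tilt [-0.00352685  0.00086165]
scene [529. 260.] [55. 61.] z 0.030303918767305205 tilt [-0.02438005  0.02211555]
scene [607. 260.] [55. 63.] z 0.02784498820799719 tilt [ 0.01188257 -0.00120374]
side [608. 264.] [59. 59.] z 0.030059115805632364 tilt [ 0.00794914 -0.00821005]
side [527. 264.] [54. 62.] z 0.032456842912840456 tilt [ 0.01070084 -0.0304005 ]
side [447. 268.] [60. 72.] z 0.030514008161814377 tilt [ 0.00105801 -0.00701841]
```

```bash
python3 -c "
import cv2,numpy as np
cv2.imwrite('pics/end.png',np.hstack([cv2.imread('pics/scene5.png')[100:300,100:500],cv2.imread('pics/side5.png')[140:340,200:600]]))"
```

```text
(no output)
```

View pics/end.png

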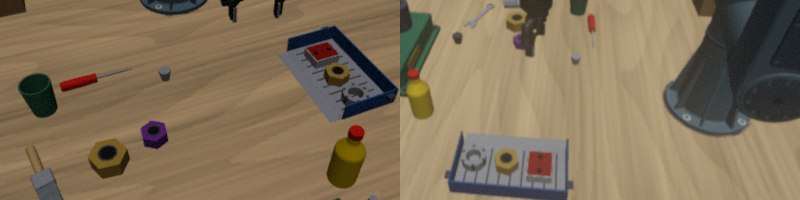

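All three parts are flat in the tray: jaw at (322,53), hex nut at (337,73) and collet nut at (353,95) in the left crop. The bystanders look unmoved. Handing in.

```bash
python3 -c "
from bench import workorder
print(workorder.finish_job())"
```

```text
the job is handed in; nothing more can be done
None
```

The jaw, the collet nut and the small brass hex nut are all lying flat in the tray, and the job is handed in. The clock stood at about 29 s at my last reading, against the 67 s limit.

- **Jaw:** I pushed it near the top of its red face and it tipped over cleanly, landing red side up.
- **Sliding in:** I gripped each part at bench level, slid it along the bench and raised it about 3–4 mm to follow the lip. Each grip was released on the tray floor.

My last checks used the two fixed cameras:

| Part | Centre (x, y), m | Other check |
|---|---|---|
| Jaw | (0.447, 0.266) | red face up |
| Hex nut | (0.528, 0.262) | flat within about 0.035 rad |
| Collet nut | (0.608, 0.262) | flat within about 0.015 rad |

- **Position:** all three centres are about 60 mm behind the floor's front edge, where 28 mm is needed.
- **Heights and camera agreement:** top heights match parts resting on the 3 mm floor. The cameras disagreed by up to 4 mm in position and about 2 mm in height, well within the margins.
- **Robot:** wrist-force readings stayed below about 10 N, and the gripper was clear of everything at hand-in.
- **Bystanders:** they looked unmoved in the pictures, but I did not measure their positions again. The gripper hid the purple nut in the final side view. The wrench and collet_b were outside my final scene crop, though both look in place in the side view.

No check failed.

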